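Put the oxide jars back in their own saucers

TASK

The three oxide jars on the saucers in front of you have been put into the wrong ones: swap them round so that each jar stands upright in the saucer of its lid's colour (grey lid in the grey saucer, red in red, cream in cream), fully down on its floor inside the rim. The brown wooden saucer is empty and handy for parking a jar meanwhile. Keep the jars upright, and leave the clay lump, the little fluted pot and the wooden rib where they are.

Things in the scene. Friction and masses are not known exactly. Their poses are not given: they have to be found in the camera images.
- jar_grey: squat glass jar of pinkish powder with a grey screw lid, 56 mm diameter, 80 mm tall, 0.2 kg, loose, with straight sides from 10 mm up to 60 mm (grip it there; the lid tapers); rigid and closed (the lid does not come off). Origin at the centre of its underside, z up its axis. At the start it stands in the red saucer.
- jar_red: glass jar of grey powder with a red screw lid, 52 mm diameter, 90 mm tall, 0.2 kg, loose, with straight sides from 10 mm up to 60 mm (grip it there; the lid tapers); rigid and closed (the lid does not come off). Origin at the centre of its underside, z up its axis. At the start it stands in the cream saucer.
- jar_cream: slim tall glass jar of whitish powder with a cream (pale khaki) screw lid, 48 mm diameter, 100 mm tall, 0.2 kg, loose, with straight sides from 10 mm up to 60 mm (grip it there; the lid tapers); rigid and closed (the lid does not come off). Origin at the centre of its underside, z up its axis. At the start it stands in the grey saucer.
- saucer_grey: shallow round mid-grey glazed saucer, fixed to the table, 100 mm across: flat floor 5 mm above the table, round well 75 mm wide at its floor inside a rim that is 10 mm high above the table. Origin at the centre of its underside, at table height, z up. At the start a jar stands in it; the jar with the grey lid belongs here.
- saucer_red: shallow round red glazed saucer, fixed to the table, 100 mm across: flat floor 5 mm above the table, round well 75 mm wide at its floor inside a rim that is 10 mm high above the table. Origin at the centre of its underside, at table height, z up. At the start a jar stands in it; the jar with the red lid belongs here.
- saucer_cream: shallow round cream (pale khaki) glazed saucer, fixed to the table, 100 mm across: flat floor 5 mm above the table, round well 75 mm wide at its floor inside a rim that is 10 mm high above the table. Origin at the centre of its underside, at table height, z up. At the start a jar stands in it; the jar with the cream lid belongs here.
- saucer_spare: dark brown wooden saucer of the same shape and size as the coloured ones (100 mm across, floor 5 mm up, 75 mm well, rim 10 mm high), fixed to the table, empty at the start: a free spot for parking a jar. Origin at the centre of its underside, z up.
- clay_lump: brown rounded lump of leather-hard clay, 52x65x46 mm, loose, a bystander. Origin at the centre of its underside.
- fluted_pot: small pale fluted pot, 56 mm diameter, 44 mm tall, loose, a bystander. Origin at the centre of its underside.
- wood_rib: flat oval wooden throwing rib with a hole, 40x90x9 mm, loose, lying on the table, a bystander. Origin at the centre of its underside.
There are look-alikes about, which are no part of the job. What is shaped like the jar_red but green is not meant.

How it is judged (in metres and radians):
At the end, for the whole second after the job is handed in: Each jar stands flat on the floor of the saucer of its lid's colour: centre within 16 mm of the saucer's centre, underside 2 to 8 mm above the saucer's underside (not up on the rim), leaning less than 0.06 rad, at rest (horizontal distance between jar_grey and saucer_grey below 0.016 m and z of jar_grey in the frame of saucer_grey between 0.002 and 0.008 m and angle between each of jar_grey, jar_red, jar_cream's own z axis and vertical below 0.06 rad and linear speed of each of jar_grey, jar_red, jar_cream below 0.02 m/s and horizontal distance between jar_red and saucer_red below 0.016 m and z of jar_red in the frame of saucer_red between 0.002 and 0.008 m and horizontal distance between jar_cream and saucer_cream below 0.016 m and z of jar_cream in the frame of saucer_cream between 0.002 and 0.008 m); the robot touches nothing.
It fails at once if a jar is tipped over (leans more than 40 degrees) (angle between any of jar_grey, jar_red, jar_cream's own z axis and vertical above 0.7 rad).
It fails at once if the clay lump, the fluted pot or the wooden rib is shifted by more than 25 mm (distance of any of clay_lump, fluted_pot, wood_rib from where it was at the start of the episode above 0.025 m).
It also fails if it takes over 106 s, if anything falls off the work surface, if the arm or the gripper's body presses on something with over 40 N, if the wrist force passes 120 N, or if a joint passes its speed limit or range.

ROBOT

A 6-joint arm with a two-finger parallel gripper is mounted at the origin on a cart in front of the work surface, level with it; the furniture and walls round the work are solid. World frame = base frame: x ahead of the robot, y to its left, z up, the work surface at z = 0. Lengths are in m, angles in degrees, forces in N, time in s.
With the tool pointing down it reaches from about 0.325 to 0.925 m from the base axis. Payload 3.1 kg.
Tool frame: the origin (TCP) lies on the mounting face of the last link; the fingertips stand 173 mm ahead of it and the grasp point (between the pads) lies 155 mm ahead of it; z points along the fingers, y is the line along which they close (so a half turn about z gives the same grasp; the last joint's range is limited). The gripper opens to 85 mm and grips with 20 to 120 N. Pads are 22 mm wide; open, the fingers measure 114 mm over their backs; the gripper's body (76 mm by 85 mm) begins 54 mm behind the grasp point. The pads swing forward as they close: fully open they stand 13 mm farther back than shut.
Start: joints at [-75.069, 12.427, 92.441, -0, 75.132, -6.429], TCP at [0.228, -0.582, 0.405] pointing down, gripper open.
Joint ranges: [-157.48, 157.48], [-44.54, 120.13], [17.64, 146.25], [-64.5, 244.5], [7.68, 150.69], [-147.95, 147.95]. Speed limits (degrees/s): [159.86, 159.86, 180, 180, 180, 180].

INTERFACE

Orientations are given as [roll, pitch, yaw] about the fixed x, y, z axes, in that order (R = Rz(yaw) Ry(pitch) Rx(roll)).
In Python, from cell import move_ptp, movel, move_j, command_gripper, hold, inverse_kinematics, state, capture, Unreachable, job_done gives the robot as it stands. Calls block until the motion is done:
- move_ptp(position, orientation): joint-space move of the TCP to a pose.
- movel(position, speed=0.15, ori=None): straight line of the TCP; ori=None keeps the orientation; speed is the mean speed in m/s.
- move_j(angles): joint-space move.
- command_gripper(opening): finger opening in m; the grip force is fixed at half the most; returns when the fingers have stopped.
- hold(seconds).
- inverse_kinematics(position, orientation): joint angles nearest the present ones, or None.
- state(): the state.
- capture(name): name is "scene" or "top" or "wrist"; returns a dict with "image" (480x640x3 uint8, blue, green, red), "intrinsics" (3x3 intrinsics, pixels), "position" and "rotation" of the camera in the world; the wrist camera has in their place "tool_from_camera" (4x4, takes a point from camera to tool coordinates, whose origin is the TCP and whose axes are the flange's). Camera axes: x right, y down, z forward; pixel columns grow to the right and rows downward; lengths in m; the calibration is good to about 2 mm. A picture is of the moment at which its call begins: read the wrist's pose just before it. There is no depth.
A pose or a line that the arm cannot do raises Unreachable and nothing moves.
- job_done(): hands the job in; it is judged then, once.
The state is a dict: "time": time; "joint_pos": joint angles; "joint_velocities": joint speeds; "effort": joint torques, N m; "tool_pos": TCP position; "tcp_rot": TCP orientation; "ft_force": force on the tool from outside, world axes, zero at the start; "moment": the same for the moment, N m; "width": finger opening in m; "grip_force": force on a finger pad.
Only numpy, scipy, OpenCV 4.12 (cv2) and the standard library are available. Lean on these libraries where they do the work, as an engineer would, in place of code of your own. Each camera call takes 0.05 s, during which the arm holds its last target. There are 200 camera calls.

## Working session

There is one attempt and no reset: what is moved stays moved. The work goes in short steps, each a Python script; the robot and the scene stay as the last script left them, time stands still between calls to the robot, and variables do not carry over. Pictures are saved under pics/ and viewed, at most 14 in all, crops included, and the job is handed in when it is done.

```bash
ls; mkdir -p pics
python3 - <<'E'
from cell import *
import cv2,pickle,numpy as np
d={n:capture(n) for n in("scene","top","wrist")}
pickle.dump((d,state()),open("c0.pkl","wb"))
for n in d: cv2.imwrite(f"pics/{n}0.png",d[n]["image"])
s=state();print(s["tool_pos"],s["tcp_rot"],s["time"])
for n in("scene","top"):print(n,d[n]["position"],np.round(d[n]["rotation"],3).tolist(),d[n]["intrinsics"])
print(d["wrist"]["tool_from_camera"])
E
```

```text
pics
[ 0.22758208 -0.58175574  0.40364235] [-1.79890967e+02 -1.31331555e-02  2.13616176e+01] 0.15
scene [0.01560968 0.65137145 0.71862143] [-132.593, -0.262, -134.619] [[568.89561415   0.         328.56980391]
 [  0.         568.89561415 237.20486443]
 [  0.           0.           1.        ]]
top [0.37624903 0.12530065 0.97961046] [-172.256, 0.46, -91.472] [[451.18759233   0.         315.21029381]
 [  0.         451.18759233 237.57824033]
 [  0.           0.           1.        ]]
[[ 7.45233979e-05 -9.64275522e-01 -2.64901325e-01  6.58101863e-02]
 [ 9.99998752e-01  4.89964577e-04 -1.50221047e-03 -5.01407480e-04]
 [ 1.57833705e-03 -2.64900882e-01  9.64274355e-01  3.14899974e-02]
 [ 0.00000000e+00  0.00000000e+00  0.00000000e+00  1.00000000e+00]]
```

View pics/top0.png

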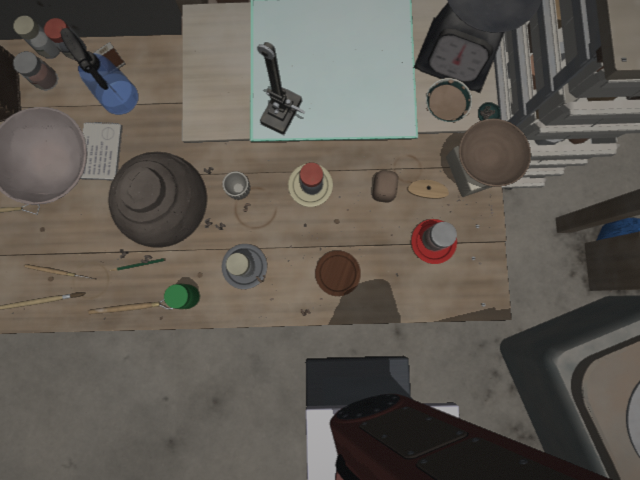

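View pics/scene0.png

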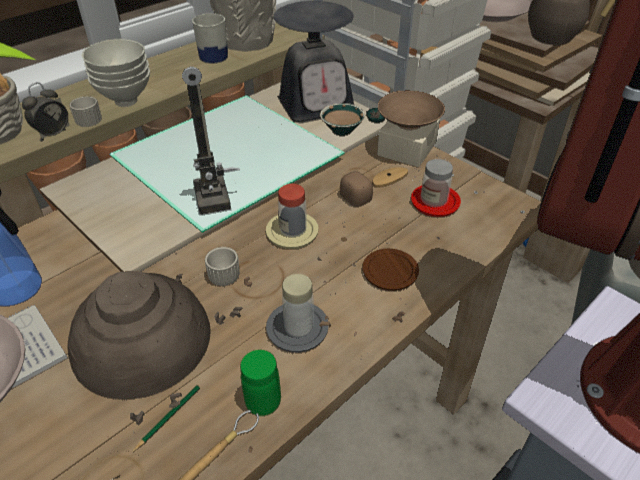

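Candidates (top view px): red lid (312,175) on the cream saucer (311,185), cream lid (238,262) on the grey saucer (245,266), grey lid (441,233) on the red saucer (434,241), empty brown saucer (338,273). Look-alikes: the green jar (178,296) and shelf jars with cream, red and grey lids at (24,27), (56,30), (28,65). My choice is the three jars on saucers. I'll check it with one close crop.

Run:
```python
import cv2,pickle,numpy as np
d,_=pickle.load(open("c0.pkl","rb"))
t=d["top"]["image"];s=d["scene"]["image"]
a=[cv2.resize(i,(266,266),interpolation=cv2.INTER_NEAREST) for i in(t[150:216,279:345],t[231:297,210:276],t[206:272,402:468])]
b=[cv2.resize(i,(266,266),interpolation=cv2.INTER_NEAREST) for i in(s[170:260,247:337],s[265:365,250:350],s[145:235,392:482])]
cv2.imwrite("pics/crop.png",np.vstack([np.hstack(a),np.hstack(b)]))
for im,pts in((t,[(312,172),(296,187),(312,203),(326,187),(238,262),(245,283),(228,268),(441,233),(434,258),(417,240),(338,273),(323,273),(270,300),(380,230)]),(s,[(291,192),(275,235),(308,240),(297,285),(295,345),(275,325),(439,168),(430,210),(390,268),(340,240)])):
  h=cv2.cvtColor(im,cv2.COLOR_BGR2HSV)
  for p in pts: print(p,h[p[1],p[0]])
```

```text
(312, 172) [  3 132 126]
(296, 187) [ 22  50 158]
(312, 203) [ 24  50 153]
(326, 187) [ 24  48 142]
(238, 262) [ 24  37 145]
(245, 283) [105   7  72]
(228, 268) [ 24  38 142]
(441, 233) [  0   0 119]
(434, 258) [  0 177 104]
(417, 240) [  1 179 121]
(338, 273) [ 10 126  73]
(323, 273) [ 11 127  76]
(270, 300) [ 16  59 116]
(380, 230) [ 16  64 116]
(291, 192) [  5 169 157]
(275, 235) [ 25  76 185]
(308, 240) [ 25  77 189]
(297, 285) [ 24  57 170]
(295, 345) [20 10 75]
(275, 325) [60  5 47]
(439, 168) [ 41  15 139]
(430, 210) [  1 255 155]
(390, 268) [ 10 158  89]
(340, 240) [ 16  80 141]
```

View pics/crop.png

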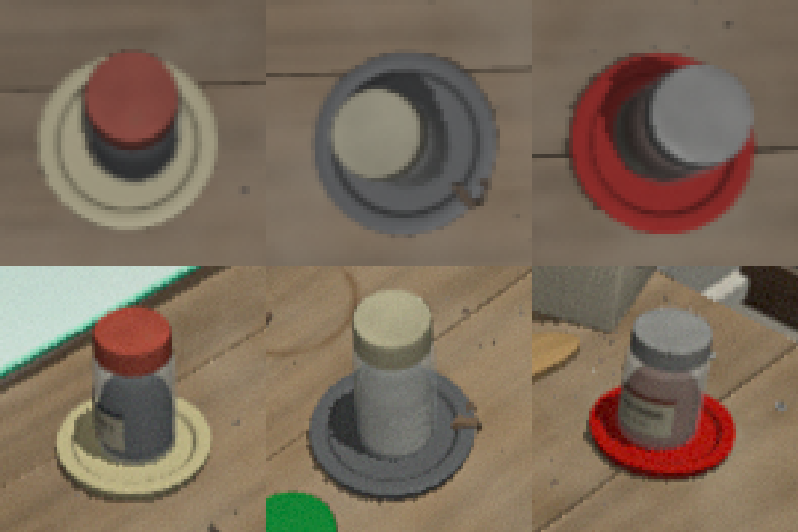

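The crop confirms the choice: red lid on cream, cream lid on grey, grey lid on red, and all three jars have glass bodies. Next I measure the positions from both views.

```bash
cat > h.py <<'E'
import cv2,numpy as np
from scipy.spatial.transform import Rotation as Ro
def ray(c,p):
    R=Ro.from_euler("xyz",c["rotation"],degrees=True).as_matrix()
    r=R@np.linalg.solve(c["intrinsics"],[p[0],p[1],1.]);return np.array(c["position"]),r/np.linalg.norm(r)
def plane(c,p,z):
    o,r=ray(c,p);return o+r*(z-o[2])/r[2]
def tri(rs):
    A=sum(np.eye(3)-np.outer(r,r) for o,r in rs);b=sum((np.eye(3)-np.outer(r,r))@o for o,r in rs)
    x=np.linalg.solve(A,b);return x,[np.linalg.norm(np.cross(x-o,r)) for o,r in rs]
def blob(im,roi,lo,hi):
    """hull ellipse and centroid of the largest blob of HSV range in roi x0,y0,x1,y1"""
    x0,y0,x1,y1=roi;m=cv2.inRange(cv2.cvtColor(im,cv2.COLOR_BGR2HSV)[y0:y1,x0:x1],np.array(lo),np.array(hi))
    m=cv2.morphologyEx(m,cv2.MORPH_OPEN,np.ones((2,2),np.uint8))
    c=max(cv2.findContours(m,cv2.RETR_EXTERNAL,cv2.CHAIN_APPROX_NONE,offset=(x0,y0))[0],key=cv2.contourArea)
    h=cv2.convexHull(c);M=cv2.moments(h)
    return cv2.fitEllipse(h),(M["m10"]/M["m00"],M["m01"]/M["m00"]),h
E
python3 - <<'E'
from h import *;import pickle
d,_=pickle.load(open("c0.pkl","rb"));T,S=d["top"],d["scene"]
t,s=T["image"].copy(),S["image"].copy()
cr=[[20,25,110],[32,110,255]];rd=[[0,160,60],[6,255,255]];gy=[[0,0,30],[180,28,92]];br=[[6,100,40],[14,200,110]]
G=dict(s_cream=((285,160,338,212),cr,(260,205,325,255),cr),
s_grey=((215,238,275,295),[[0,0,30],[180,28,100]],(260,300,335,358),[[0,0,30],[180,25,98]]),
s_red=((405,212,465,270),rd,(405,180,468,222),rd),
s_spare=((310,245,366,300),br,(355,240,425,297),br),
l_red=((295,158,330,195),[[0,90,60],[9,160,200]],(272,180,312,212),[[0,120,60],[9,255,255]]),
l_cream=((222,248,255,280),[[18,25,110],[34,110,255]],(278,270,318,308),[[18,35,95],[34,110,255]]),
l_grey=((424,218,460,252),[[0,0,90],[180,14,255]],(420,155,458,182),[[0,0,75],[180,30,255]]))
for k,(ra,ha,rb,hb) in G.items():
    ea,ca,a=blob(t,ra,*ha);eb,cb,b=blob(s,rb,*hb)
    cv2.ellipse(t,ea,(255,0,255),1);cv2.ellipse(s,eb,(255,0,255),1)
    pa,pb=(ea[0],eb[0]) if k[0]=="s" else (ca,cb)
    x,e=tri([ray(T,pa),ray(S,pb)])
    z=.008 if k[0]=="s" else {"r":.095,"c":.105,"g":.085}[k[2]]
    print(k,"tri",x.round(4),"res",np.round(e,4),"top@z",plane(T,pa,z)[:2].round(4),"scene@z",plane(S,pb,z)[:2].round(4),
     "diam",round(ea[1][1]/451.2*(.9796-z),3))
for n,p in dict(clay=(385,186),rib=(430,189),pot=(236,186),mound=(157,198),green=(178,296),bowl=(495,155)).items(): print(n,plane(T,p,.03)[:2].round(3))
cv2.imwrite("pics/fit.png",np.hstack([cv2.resize(t[140:310,205:475],(400,252)),cv2.resize(s[150:370,240:480],(400,367))[:252]]) if 0 else np.vstack([cv2.resize(t[145:305,205:475],(500,296)),cv2.resize(s[150:370,235:475],(500,300),interpolation=cv2.INTER_AREA)]))
E
```

```text
s_cream tri [0.6264 0.1369 0.0048] res [0.0013 0.0013] top@z [0.6245 0.136 ] scene@z [0.6248 0.1399] diam 0.096
s_grey tri [0.4506 0.2852 0.0031] res [0.0009 0.0009] top@z [0.4495 0.2839] scene@z [0.4484 0.2882] diam 0.099
s_red tri [ 0.4933 -0.1295  0.0021] res [0.0009 0.0009] top@z [ 0.4919 -0.1285] scene@z [ 0.4901 -0.1226] diam 0.097
s_spare tri [0.4297 0.0825 0.0031] res [0.0012 0.0012] top@z [0.4285 0.082 ] scene@z [0.4279 0.087 ] diam 0.097
l_red tri [0.6265 0.1335 0.0845] res [0.0015 0.0015] top@z [0.6224 0.1325] scene@z [0.6178 0.1428] diam 0.045
l_cream tri [0.4475 0.283  0.0978] res [0.0006 0.0006] top@z [0.4464 0.2813] scene@z [0.4429 0.2876] diam 0.042
l_grey tri [ 0.4977 -0.1322  0.0725] res [0.0002 0.0002] top@z [ 0.4962 -0.1286] scene@z [ 0.4882 -0.1172] diam 0.049
clay [ 0.614 -0.024]
rib [ 0.604 -0.12 ]
pot [0.623 0.298]
mound [0.601 0.468]
green [0.39 0.42]
bowl [ 0.676 -0.265]
```

View pics/fit.png

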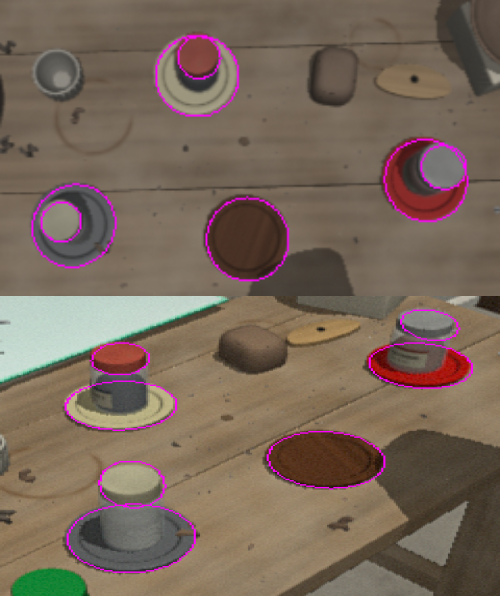

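```bash
cat > r.py <<'E'
from cell import *
from h import *
FL=.005
P=dict(cream=(.6255,.1365),grey=(.4500,.2845),red=(.4925,-.1285),spare=(.4292,.0825))
GZ=dict(grey=.040,red=.047,cream=.056)      # grasp point height above table
LIFT=.13
def ori(p): return [180,0,np.degrees(np.arctan2(p[1],p[0]))+90]
def hover(p,j): move_ptp([p[0],p[1],.155+GZ[j]+LIFT],ori(p))
def wcam():
    s=state();c=capture("wrist");M=np.eye(4)
    M[:3,:3]=Ro.from_euler("xyz",s["tcp_rot"],degrees=True).as_matrix();M[:3,3]=s["tool_pos"]
    M=M@c["tool_from_camera"]
    c["position"]=M[:3,3];c["rotation"]=Ro.from_matrix(M[:3,:3]).as_euler("xyz",degrees=True);return c
def pick(p,j):
    hover(p,j);movel([p[0],p[1],.155+GZ[j]],.12);command_gripper(.0);s=state()
    print("grip",s["width"],s["grip_force"],s["tool_pos"]);movel([p[0],p[1],.155+GZ[j]+LIFT],.12)
    print("lifted",state()["width"],state()["ft_force"])
def place(p,j):
    hover(p,j);z=.155+GZ[j]+.001
    movel([p[0],p[1],z+.02],.12);movel([p[0],p[1],z],.03);print("down",state()["ft_force"])
    command_gripper(.085);movel([p[0],p[1],z+LIFT],.12);print("t",state()["time"])
E
python3 - <<'E'
from r import *;import pickle
hover((.497,-.130),"grey");c=wcam();pickle.dump(c,open("w1.pkl","wb"));cv2.imwrite("pics/w1.png",c["image"]);print(state()["time"],state()["tool_pos"])
R=Ro.from_euler("xyz",c["rotation"],degrees=True)
for q in((.497,-.130,.085),(.4925,-.1285,.01)):
    v=c["intrinsics"]@R.inv().apply(np.array(q)-c["position"]);print(q,v[:2]/v[2])
E
```

```text
2.125 [ 0.49712711 -0.13096914  0.32535413]
(0.497, -0.13, 0.085) [324.44344751 256.35295713]
(0.4925, -0.1285, 0.01) [317.09240369 223.05340346]
```

View pics/w1.png

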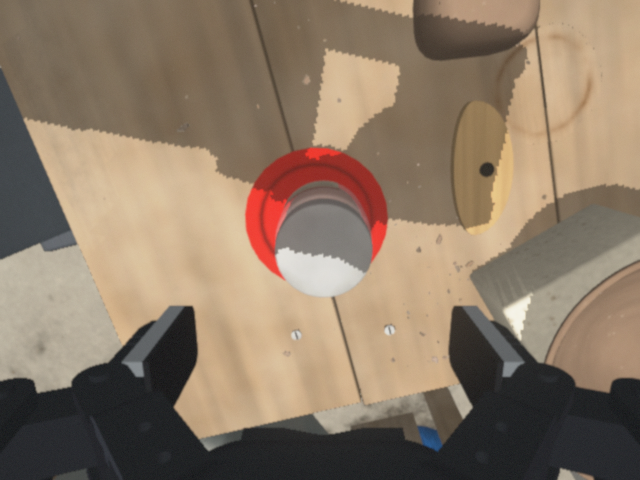

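The wrist view agrees to a few mm: grey lid at about (323,250) against a predicted (324,256), red saucer centre at about (317,215) against (317,223). That means roughly 3–5 mm more in +y, so I average the views and move.

```bash
sed -i 's/^P=.*/P=dict(cream=(.6255,.1380),grey=(.4500,.2860),red=(.4922,-.1255),spare=(.4290,.0845))/' r.py
python3 - <<'E'
from r import *
pick((.4968,-.1275),"grey");c=wcam();cv2.imwrite("pics/w2.png",c["image"])
place(P["spare"],"grey");c=wcam();cv2.imwrite("pics/w3.png",c["image"])
a=cv2.imread("pics/w2.png");cv2.imwrite("pics/w23.png",cv2.resize(np.hstack([a,c["image"]]),(800,300)))
E
```

```text
grip 0.05328382360777483 63.61688731354661 [ 0.49752823 -0.12774849  0.19624295]
lifted 0.053213176671516954 [-0.38501279 -0.1902031  -3.33683833]
down [-3.23720619  0.12471808  4.29750191]
t 9.7167
```

View pics/w23.png

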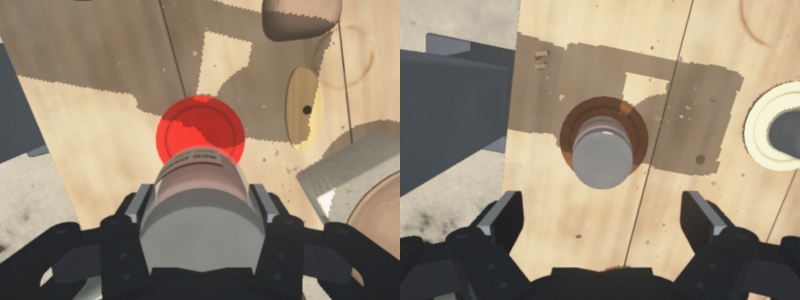

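The grey jar is parked in the brown saucer, centre near (604,139) in the right half of the picture, and the red saucer is now empty. I carry on with red and then cream, taking a picture after each.

Run:
```python
from r import *
pick((.6255,.1350),"red")
place(P["red"],"red");a=wcam()["image"]
t=capture("top")["image"];cv2.imwrite("pics/t4.png",t)
cv2.imwrite("pics/w4.png",cv2.resize(np.hstack([a,t]),(800,300)))
```

```text
grip 0.049655407580419024 62.53096142085269 [0.62634656 0.13511005 0.20336559]
lifted 0.04949822952787581 [-0.00553861 -0.53700723 -1.70816394]
down [-4.07323459  2.16197028  4.30391989]
t 18.1667
```

View pics/w4.png

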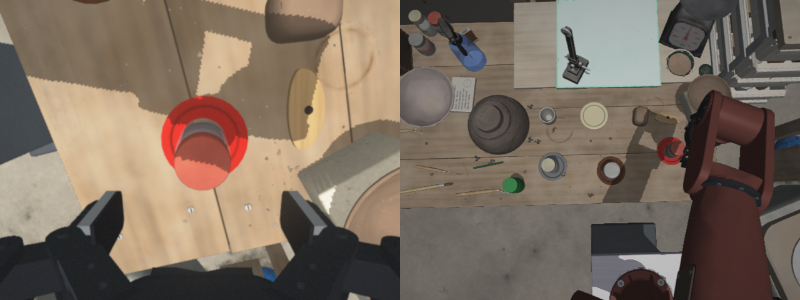

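The red jar stands in the red saucer (about (205,140), left half), with the cream saucer now empty. Next come cream, then grey.

Run:
```python
from r import *;import pickle
pick((.4472,.2840),"cream");place(P["cream"],"cream");a=wcam()["image"]
pick(P["spare"],"grey");place(P["grey"],"grey");b=wcam()["image"]
cv2.imwrite("pics/w5.png",cv2.resize(np.hstack([a,b]),(800,300)))
move_j([-75.069,12.427,92.441,0,75.132,-6.429])
d={n:capture(n) for n in("scene","top")};pickle.dump(d,open("c1.pkl","wb"))
t,s=d["top"]["image"],d["scene"]["image"]
cv2.imwrite("pics/end.png",np.vstack([cv2.resize(t[145:305,205:475],(500,296)),cv2.resize(s[150:370,235:475],(500,300))]));print(state()["time"])
```

```text
grip 0.04581711406789238 62.163211565930396 [0.44778461 0.284313   0.21194076]
lifted 0.04607335119205501 [ 0.56615964 -0.17419247 -3.23894711]
down [-1.03607054  0.0033683  -0.56123004]
t 27.2
grip 0.052939818410536896 62.650592455174774 [0.42936725 0.08454239 0.19602511]
lifted 0.05310122656194674 [ 0.37429117  0.39945479 -2.35149677]
down [-3.66697444 -2.45812277  3.95321604]
t 35.3083
38.6083
```

View pics/w5.png

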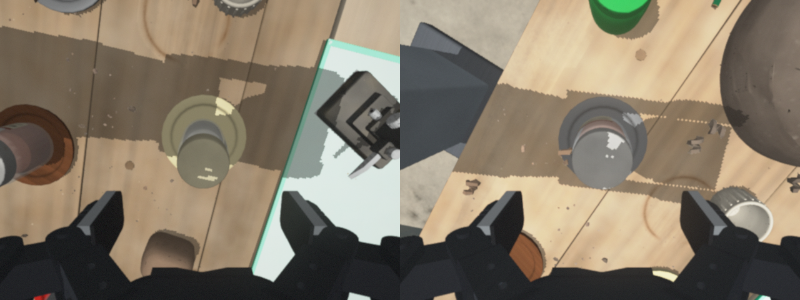

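View pics/end.png

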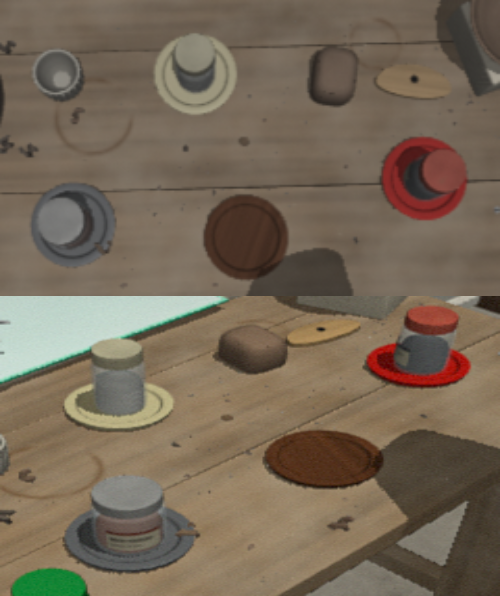

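Each jar is in its own saucer, but the red one at (425,340) may lean or sit to one side. I'll measure the lids and take a close crop.

Run:
```python
from h import *;import pickle
d=pickle.load(open("c1.pkl","rb"));d0=pickle.load(open("c0.pkl","rb"))[0];T,S=d["top"],d["scene"];t,s=T["image"],S["image"]
cr=[[18,28,100],[34,110,255]]
for k,(ra,ha,rb,hb,zl) in dict(red=((420,215,470,260),[[0,60,60],[9,158,200]],(425,150,460,174),[[0,120,60],[9,235,255]],.095),
 cream=((292,155,330,180),cr,(274,170,312,194),cr,.105),
 grey=((218,245,258,285),[[0,0,85],[180,14,255]],(270,280,325,308),[[0,0,85],[180,30,255]],.085)).items():
    a=blob(t,ra,*ha);b=blob(s,rb,*hb);x,e=tri([ray(T,a[1]),ray(S,b[1])])
    print(k,x.round(4),np.round(e[0],4),"top@z",plane(T,a[1],zl)[:2].round(4),a[0][1],cv2.boundingRect(b[2]))
c=[cv2.resize(i,(266,266)) for i in(s[145:235,392:482],d0["scene"]["image"][145:235,392:482],t[206:272,402:468],s[170:260,247:337],s[265:365,250:350],t[231:297,210:276])]
cv2.imwrite("pics/c2.png",np.vstack([np.hstack(c[:3]),np.hstack(c[3:])]))
```

```text
red [ 0.4907 -0.1284  0.0883] 0.0018 top@z [ 0.4884 -0.1275] (24.297401428222656, 26.34210968017578) (431, 158, 25, 16)
cream [0.6273 0.1346 0.1023] 0.0002 top@z [0.6267 0.1347] (25.234529495239258, 38.09843063354492) (280, 182, 25, 12)
grey [0.452  0.284  0.0773] 0.0 top@z [0.4514 0.2827] (28.101394653320312, 46.11955261230469) (280, 283, 34, 25)
```

View pics/c2.png

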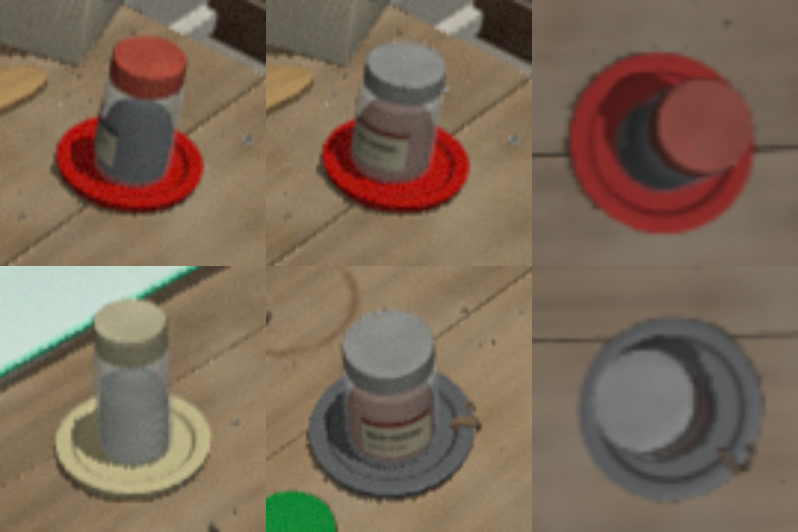

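The slant of the red jar matches the grey jar's at the same spot at the start, so it is perspective. All lids lie within about 4 mm of their saucer centres and at the right heights, so I hand in.

```bash
python3 -c "
from cell import *
print(job_done())"
```

```text
the job is handed in; nothing more can be done
None
```

The job is handed in: the grey, red and cream jars each stand in the saucer of their lid's colour, upright and within about 4 mm of centre in the last camera pictures, at about 39 s on the robot's clock; no verdict came back.

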